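# Brace the jar and take off its tight cap

### The job

Lay the loose metal straightedge flat on the ledge, flush along the whole free side of the square glass jar (the side facing away from the wooden batten), and leave it there so that the jar is trapped between the two. Then unscrew the jar's tight cap anticlockwise without lifting, tipping or turning the jar; stop turning once the threads let go and raise the cap straight up. Finish while still holding the cap level in the gripper, over the mouth and a couple of centimetres clear of the glass, with the straightedge still in place and the other things on the ledge left alone.

Things in the scene. Friction and masses are not known exactly. Their poses are not given: they have to be found in the camera images.
- batten: Wooden batten screwed to the ledge (fixed), 220 x 30 x 25 mm (x, y, z), two small screws in its top. Origin: centre of its underside; x along its length. The jar stands against its -y side with a 0.5 mm gap.
- jar: Clear glass jar, loose, 0.5 to 0.8 kg, a few bolts fixed inside. Square body 76 x 76 mm, 80 mm tall, upright sides; round neck 44 mm in diameter, rim 106 mm above the ledge. Origin: centre of its underside, z up; axes start parallel to the batten's: its +y side faces the batten, its -y side is the free side. It stands within 30 mm of the batten's middle.
- corner_near (a point): Point on the jar's free (-y) side: its vertical edge at jar x = -38 mm (the end towards the robot), 8 mm above the ledge.
- corner_far (a point): Point on the jar's free (-y) side: its vertical edge at jar x = +38 mm (the end away from the robot), 8 mm above the ledge.
- mouth (a point): Centre of the jar's rim, on its axis, 106 mm above its underside. The cap's skirt covers the top 14 mm of the neck, so the cap's edge clears the rim after 14 mm of rise.
- cap: Round metal screw cap, knurled side, 62 mm in diameter, 20 mm high, 72 g. Origin: centre of its skirt's lower edge, at first 92 mm above the jar's underside (cap top at 112 mm). Unscrews anticlockwise seen from above (positive about z). Threads let go after about 60 degrees; beyond about 90 the lugs meet the next stop and would turn the jar: aim at 70 to 80. Only then does it lift off.
- cap_grip (a point): Point on the cap's axis, 10 mm above its lower edge: the height to grip across the 62 mm diameter, any direction. Breaking the cap loose takes some 0.1 to 0.4 N m, which the jar unbraced may not resist; it rises 2 mm as it unscrews (turning at one height also works). Its play on the neck is about 1 mm.
- bar: Solid metal straightedge, a straight bar 300 x 25 x 15 mm (x, y, z), 0.88 kg, loose, lying on the ledge right of the jar. Origin: centre of its underside; x along its length; both long sides alike. Grip it across its width at its middle. Laid with its middle 100 mm nearer the robot than the jar's middle, it covers the jar's side and leaves the gripper clear of the jar.
- scoop: Bystander, loose: orange plastic litter scoop, pan 120 x 100 x 35 mm to its +x, handle 140 mm long to its -x. Origin: where pan and handle meet, underside.
- ball: Bystander, loose: round woven willow ball, 80 mm in diameter, with a small flat foot. Origin: centre of its underside.
- dish: Bystander, loose: white feeding bowl, 110 mm in diameter, 40 mm high. Origin: centre of its underside.
- brush: Bystander, loose: flat brush with a wooden handle, lying beyond the batten, to the left. Origin: on its underside; x along its length.
- pot: Bystander, loose: small terracotta pot, 80 mm in diameter, 75 mm high. Origin: centre of its underside.
Things that resemble listed ones, but are neither listed nor needed, are in the scene too. Several things look just like the jar: the one meant starts farthest from the robot's base.

How it is judged:
By the outcome, as a careful person would: the job done as asked, in the order asked, and still so for the second after the job is handed in, while the arm keeps its last pose, push and grip.
It also fails if it takes over 54 s, if anything falls off the work surface, if the arm or the gripper's body presses on something with over 40 N, if the wrist force passes 120 N, or if a joint passes its speed limit or range.

### The arm

A 6-joint arm with a two-finger parallel gripper is mounted at the origin on the work surface. World frame = base frame: x ahead of the robot, y to its left, z up, the work surface at z = 0. Lengths are in m, angles in rad, forces in N, time in s.
With the tool pointing down it reaches from about 0.375 to 0.975 m from the base axis. Payload 3.8 kg.
Tool frame: the origin (TCP) lies at the very end of the fingers, on their centre line; the grasp point (between the pads) lies 19 mm behind it; z points along the fingers, y is the line along which they close (so a half turn about z gives the same grasp; the last joint's range is limited). The gripper opens to 88 mm and grips with 3 to 60 N. Pads are 18 mm wide; open, the fingers measure 123 mm over their backs; the gripper's body (75 mm by 187 mm) begins 45 mm behind the grasp point.
Start: joints at [-1.231, 0.264, 1.604, -0, 1.274, -0.037], TCP at [0.248, -0.628, 0.239] pointing down, gripper open.
Joint ranges: [-2.63, 2.63], [-0.94, 2.18], [0.31, 2.57], [-1.31, 4.45], [0, 2.66], [-2.55, 2.55]. Speed limits (rad/s): [2.57, 2.57, 3.14, 3.14, 3.14, 3.14].

### API

Orientations are given as a unit quaternion [w, x, y, z].
In Python, from workcell import state, grab_frame, arm gives the robot as it stands.
- The arm moves only by the tool apply_moves, never from a script. Its arguments are lists of equal length, an entry for each row: "dp": the shift along the tool's x, y, z in m, a list of three; "delta_rot": the turn, a rotation vector about the tool's x, y, z in degrees, a list of three; "jaw": the opening, from 0 (shut) to 1 (fully open). A call has 1 to 5 rows; each row is the pose to reach, as a shift and turn from the pose commanded when the call began, along the tool's axes at that moment; what a row does not reach only later rows make up. A row lasts 1/12 s, in which the tool goes at most 41.7 mm and 7.16 degrees, less where a joint would pass 70% of its speed; a pose out of reach is approached as far as the arm can. A call with a gripper value outside its range is refused whole. The fingers move at their own pace and stop on an object; the grip force is fixed at half the most. Time passes only in rows, so rows that repeat a pose let the fingers close. It gives the time, the measured TCP pose, the force, the opening and the grip force at its end, in the units of the state.
- state(): the state, without advancing time (a new reading comes with each control period).
- grab_frame(name): name is "scene" or "top"; returns a dict with "img" (400x640x3 uint8, red, green, blue), "vfov" (degrees; the focal length in pixels is half the picture's height over the tangent of half this angle, whatever the lens; pixels are square), "cx", "cy" (the principal point, pixels), "rvec" (rotation vector, rad) and "tvec" (3), from world to camera coordinates, as OpenCV has them. Camera axes: x right, y down, z forward; pixel columns grow to the right and rows downward; lengths in m; the calibration is good to about 2 mm. A picture is of the moment at which its call begins. There is no depth.
- arm.sign_off(): hands the job in; it is judged then, once.
The state is a dict: "t": time; "joint_pos": joint angles; "qvel": joint speeds; "effort": joint torques, N m; "tool_pos": TCP position; "tcp_rot": TCP orientation; "force": force on the tool from outside, world axes, zero at the start; "wrist_torque": the same for the moment, N m; "grip_width": finger opening in m; "grip_force": force on a finger pad.
Only numpy, scipy, OpenCV 4.12 (cv2) and the standard library are available. Lean on these libraries where they do the work, as an engineer would, in place of code of your own. Each camera call takes 0.05 s, during which the arm holds its last target. There are 200 camera calls.

## Working session

There is one attempt and no reset: what is moved stays moved. The work goes in short steps, Python scripts to look and compute and a tool call to move; the robot and the scene stay as the last step left them, time stands still between calls to the robot, and variables do not carry over. Pictures are saved under pics/ and viewed, at most 10 in all, crops included, and the job is handed in when it is done.

Besides the shell and the picture viewer there is one more tool, called after "Request:" as name(argument=value, ...) on one line, values as JSON. apply_moves: Moves the arm, as the interface text tells. Its arguments: {"type":"object","properties":{"dp":{"type":"array","items":{"type":"array","items":{"type":"number"}}},"delta_rot":{"type":"array","items":{"type":"array","items":{"type":"number"}}},"jaw":{"type":"array","items":{"type":"number"}}},"required":["dp","delta_rot","jaw"]}

```bash
ls; mkdir -p pics; python3 - <<'E'
from workcell import state, grab_frame
import cv2
for n in("scene","top"):
    f=grab_frame(n); cv2.imwrite(f"pics/{n}0.png",f["img"][:,:,::-1]); print(n,{k:v for k,v in f.items() if k!="img"})
print(state())
E
```

```text
pics
scene {'vfov': 46.8980596304437, 'cx': 312.5303775317642, 'cy': 192.59530805287085, 'rvec': array([ 1.2601854 ,  2.31647338, -0.90058726]), 'tvec': array([ 0.29180922, -0.26367259,  1.54836931])}
top {'vfov': 56.20169395222638, 'cx': 321.9180402084237, 'cy': 197.54772063946263, 'rvec': array([ 2.14683696, -2.20280346,  0.09273832]), 'tvec': array([0.01982174, 0.51981821, 1.20945334])}
{'t': 0.1, 'joint_pos': array([-1.23088872e+00,  2.64673956e-01,  1.60521416e+00,  1.67037197e-05,
        1.27368195e+00, -3.68805168e-02]), 'qvel': array([-0.00045039, -0.00142643, -0.00151784, -0.00102265,  0.00085242,
       -0.00027817]), 'effort': array([-4.96470790e-06, -5.03618824e+01, -3.58070791e+01,  7.31018814e-02,
        2.33688718e-02, -5.95639267e-05]), 'tool_pos': array([ 0.24816351, -0.62705316,  0.23752767]), 'tcp_rot': array([-9.78580330e-04,  9.82306244e-01,  1.87279113e-01, -1.41337232e-04]), 'force': array([ 0.51318267, -0.27411597,  0.61528235]), 'wrist_torque': array([0.01422247, 0.03164549, 0.01668224]), 'grip_force': 0.0, 'grip_width': 0.08818185702710427}
```

View pics/scene0.png

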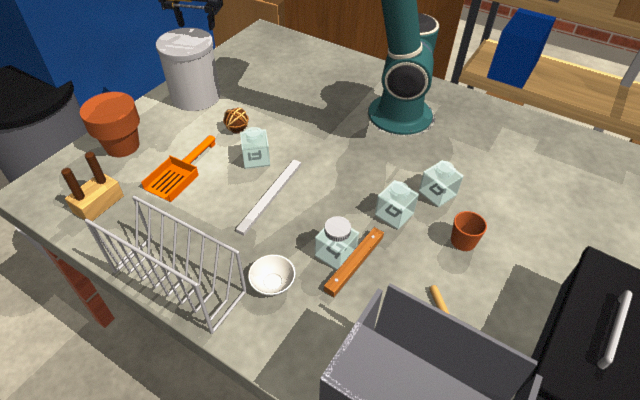

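View pics/top0.png

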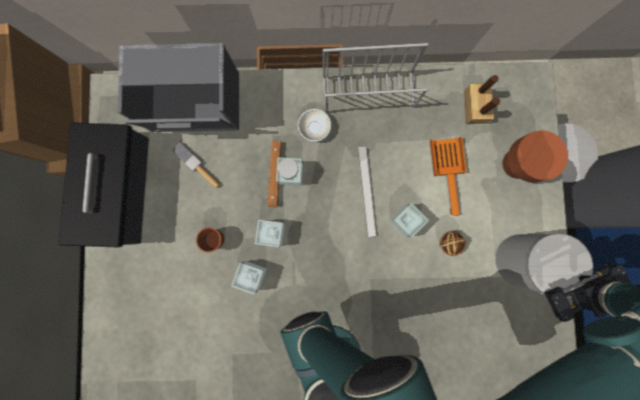

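The scene view shows the capped jar at (337,240), the batten at (354,262), the bar at (270,196) and the dish at (271,275). In the top view they are the jar/cap at (290,170), the batten at (275,173), the bar at (367,191) and the dish at (314,125). The capped jar is the one farthest from the base.

```bash
cat > h.py <<'E'
import numpy as np, cv2
from workcell import state, grab_frame
def cam(n):
    f=grab_frame(n); F=f["img"].shape[0]/2/np.tan(np.radians(f["vfov"])/2)
    K=np.array([[F,0,f["cx"]],[0,F,f["cy"]],[0,0,1]]); R=cv2.Rodrigues(f["rvec"])[0]
    return dict(img=f["img"],K=K,R=R,t=f["tvec"],C=-R.T@f["tvec"],rv=f["rvec"])
def ray(c,p): return c["R"].T@np.linalg.inv(c["K"])@np.array([p[0],p[1],1.])
def onz(c,p,z): d=ray(c,p); return c["C"]+d*(z-c["C"][2])/d[2]
def tri(a,p,b,q):
    X=cv2.triangulatePoints(a["K"]@np.c_[a["R"],a["t"]],b["K"]@np.c_[b["R"],b["t"]],np.array(p,float).reshape(2,1),np.array(q,float).reshape(2,1))[:,0]
    return X[:3]/X[3]
def blob(c,m,box):
    x0,y0,x1,y1=box; k=np.zeros(m.shape,np.uint8); k[y0:y1,x0:x1]=m[y0:y1,x0:x1]*255
    cs=cv2.findContours(k,cv2.RETR_EXTERNAL,cv2.CHAIN_APPROX_NONE)[0]
    return max(cs,key=cv2.contourArea)
def masks(c):
    h=cv2.cvtColor(c["img"],cv2.COLOR_RGB2HSV).astype(int); H,S,V=h[...,0],h[...,1],h[...,2]
    return (H<18)&(S>120)&(V>70), (S<30)&(V>165)
def rect(ct):
    r=cv2.minAreaRect(ct); return np.array(r[0]),np.array(cv2.boxPoints(r)),r[1],cv2.contourArea(ct)
E
python3 - <<'E'
from h import *
s,t=cam("scene"),cam("top")
for n,c,bb,rb,cb in (("scene",s,(315,220,390,300),(230,150,305,240),(320,213,356,245)),("top",t,(262,135,285,212),(352,140,382,242),(276,155,303,184))):
    br,wh=masks(c)
    for nm,m,b,z in(("batten",br,bb,.025),("bar",wh,rb,.015),("cap",wh,cb,.112)):
        try: ct=blob(c,m,b)
        except Exception as e: print(n,nm,e); continue
        ctr,box,sz,a=rect(ct)
        print(n,nm,ctr.round(1),np.round(sz,1),a)
        for p in box: print("   ",p.round(1),onz(c,p,z).round(4))
        print("  c",onz(c,ctr,z).round(4))
big=[]
for c,(x0,y0,x1,y1) in((s,(230,150,400,305)),(t,(255,110,395,245))):
    i=cv2.resize(c["img"][y0:y1,x0:x1],None,fx=3.6 if c is t else 3.6,fy=3.6,interpolation=cv2.INTER_CUBIC)
    cv2.imwrite(f"pics/crop{len(big)}.png",i[:,:,::-1]); big.append(1)
E
```

```text
scene batten [353.4 261. ] [15.2 82.7] 1098.0
    [321.1 287.9] [0.7214 0.1408 0.025 ]
    [374.  224.4] [0.4874 0.1561 0.025 ]
    [385.7 234.1] [0.4994 0.1958 0.025 ]
    [332.8 297.7] [0.7284 0.1766 0.025 ]
  c [0.6157 0.167  0.025 ]
scene bar [268.8 195.9] [11.2 92. ] 883.5
    [235.5 228.1] [ 0.6869 -0.1424  0.015 ]
    [293.5 156.7] [ 0.3807 -0.1699  0.015 ]
    [302.1 163.7] [ 0.3918 -0.1314  0.015 ]
    [244.2 235.2] [ 0.6926 -0.1093  0.015 ]
  c [ 0.5489 -0.1373  0.015 ]
scene cap [337.5 230. ] [28. 35.] 623.0
    [320. 216.] [0.602 0.061 0.112]
    [355. 216.] [0.5565 0.131  0.112 ]
    [355. 244.] [0.6286 0.1713 0.112 ]
    [320. 244.] [0.6717 0.1048 0.112 ]
  c [0.6156 0.1176 0.112 ]
top batten [274.2 173.4] [ 8.8 65.1] 402.0
    [267.6 205.6] [0.4982 0.1854 0.025 ]
    [272.  140.7] [0.7145 0.1679 0.025 ]
    [280.8 141.3] [0.7117 0.1385 0.025 ]
    [276.4 206.2] [0.4955 0.1565 0.025 ]
  c [0.6041 0.1621 0.025 ]
top bar [366.4 191.3] [89.8  7.6] 567.0
    [357.7 147.1] [ 0.6872 -0.1177  0.015 ]
    [365.3 146.3] [ 0.6894 -0.1431  0.015 ]
    [375.2 235.5] [ 0.3913 -0.165   0.015 ]
    [367.6 236.4] [ 0.3892 -0.1401  0.015 ]
  c [ 0.5377 -0.1416  0.015 ]
top cap [288.7 169.7] [23.3 23.5] 428.5
    [276.3 180.7] [0.5678 0.1448 0.112 ]
    [277.9 157.2] [0.6406 0.1389 0.112 ]
    [301.1 158.7] [0.6339 0.0674 0.112 ]
    [299.5 182.2] [0.5611 0.0737 0.112 ]
  c [0.6008 0.1062 0.112 ]
```

View pics/crop0.png

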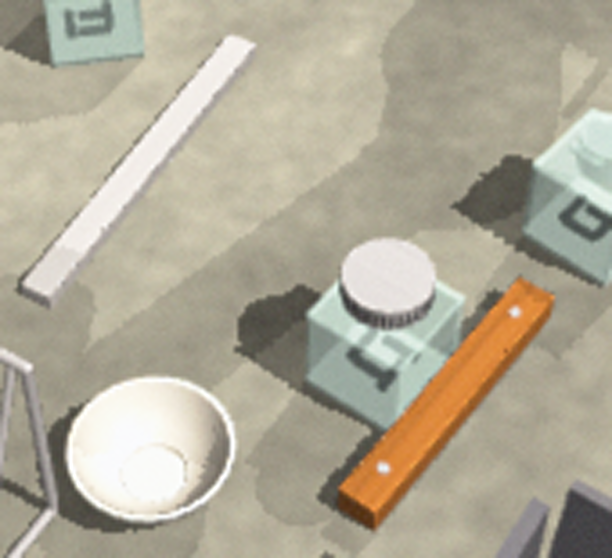

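View pics/crop1.png

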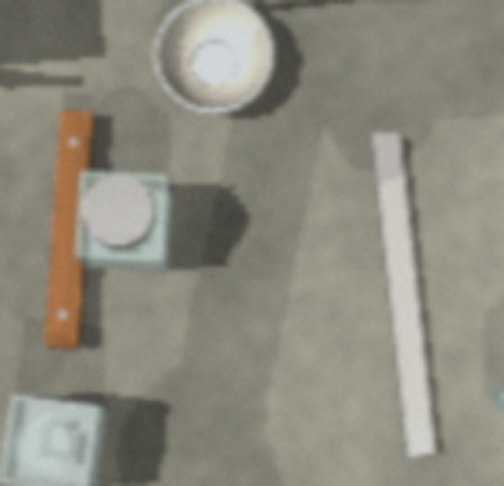

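The crops give sharp corners: batten screws, bar ends, cap ellipse and jar shoulder. I'm triangulating these.

```bash
cat >> h.py <<'E'
def sc(p): return (p[0]/3.6+230-.36,p[1]/3.6+150-.36)
def tc(p): return (p[0]/3.6+255-.36,p[1]/3.6+110-.36)
E
python3 - <<'E'
from h import *
s,t=cam("scene"),cam("top")
P=dict(screwF=((383,468),(73,143)),screwN=((515,313),(62,315)),bat_FL=((378,517),(61,112)),bat_FR=((340,490),(92,112)),
 bat_NR=((526,282),(80,347)),capTop=((389,277),(119,210)),bar_FR=((19,289),(374+28,134)),bar_FL=((47,296),(374,134)),bar_NR=((230,36),(435,453)),bar_NL=((256,46),(409,457)))
for k,(a,b) in P.items(): print(k,tri(s,sc(a),t,tc(b)).round(4))
print("jar80",[onz(t,tc(p),.08).round(4)[:2] for p in((80,172),(168,174),(166,268))])
print("dish rim",[onz(t,tc(p),.04).round(4)[:2] for p in((153,55),(274,55),(214,0),(214,114))])
print("other jar",[onz(t,p,.08).round(4)[:2] for p in((258,220),(285,222),(283,248),(255,245))])
# fitted cap ellipse on lighter mask
h=cv2.cvtColor(t["img"],cv2.COLOR_RGB2HSV).astype(int)
print(h[158:184:3,276:304:3,1]); 
from scipy.spatial.transform import Rotation as R
q=state()["tcp_rot"]; print(R.from_quat(np.r_[q[1:],q[0]]).as_matrix().round(3))
E
```

```text
screwF [0.6844 0.1586 0.0262]
screwN [0.5252 0.1714 0.0257]
bat_FL [0.7144 0.1717 0.02  ]
bat_FR [0.7128 0.1422 0.024 ]
bat_NR [0.4938 0.1607 0.0202]
capTop [0.6058 0.1109 0.1099]
bar_FR [ 0.6883 -0.1461  0.0068]
bar_FL [ 0.6872 -0.1194  0.016 ]
bar_NR [ 0.3905 -0.1645  0.0137]
bar_NL [ 0.3874 -0.1408  0.0122]
jar80 [array([0.6464, 0.1458]), array([0.6426, 0.0684]), array([0.5594, 0.0719])]
dish rim [array([0.7614, 0.082 ]), array([ 0.7585, -0.0289]), array([0.8116, 0.0249]), array([0.7049, 0.0274])]
other jar [array([0.4499, 0.2077]), array([0.4415, 0.1235]), array([0.3612, 0.131 ]), array([0.3726, 0.2178])]
[[120  18  17  10   8  14  16  16  18  31]
 [105  16   9  10   7   8   7  20  23  30]
 [100  10   8  10   8   8  10  14  21  21]
 [ 84   9  10   9   8   8   7   6  23  23]
 [ 72   8   9   9   9   8   8   5  19  24]
 [ 56   6  11   9   9   9   7  13  18  20]
 [ 47  18   7   8   7  10   8  20  20  23]
 [ 47  19  19  17  16  18  19  20  19  23]
 [117  18  19  17  18  19  20  20  20  26]]
[[ 0.93   0.368 -0.   ]
 [ 0.368 -0.93   0.001]
 [ 0.    -0.001 -1.   ]]
```

Request:
apply_moves(dp=[[0.032, -0.025, 0], [0.064, -0.05, 0], [0.096, -0.075, 0], [0.128, -0.1, 0], [0.16, -0.124, 0]], delta_rot=[[0, 0, 3.5], [0, 0, 7], [0, 0, 10.5], [0, 0, 14], [0, 0, 17.3]], jaw=[1, 1, 1, 1, 1])

```text
t: 0.72
tool_pos: [0.3519, -0.4518, 0.2387]
tcp_rot: [-0.0, 0.999, 0.036, 0.0]
force: [1.0, 0.1, 0.1]
grip_width: 0.0882
grip_force: 0.0
```

```bash
cat >> h.py <<'E'
from scipy.spatial.transform import Rotation as Ro
def go(x,y,z,yaw):
    "dp, drot (tool frame) from the measured pose to TCP x,y,z, tool pointing down with tool x at yaw deg"
    s=state(); q=s["tcp_rot"]; R=Ro.from_quat(np.r_[q[1:],q[0]])
    T=Ro.from_euler("z",yaw,degrees=True)*Ro.from_euler("x",180,degrees=True)
    print("t",round(s["t"],2),"pos",s["tool_pos"].round(4),"yaw",np.degrees(np.arctan2(*R.as_matrix()[[1,0],0])).round(2),"F",s["force"].round(1),"M",s["wrist_torque"].round(2),"w",round(s["grip_width"],4),"gf",round(s["grip_force"],1))
    print("dp",(R.inv().apply(np.array([x,y,z])-s["tool_pos"])).round(4),"rot",np.degrees((R.inv()*T).as_rotvec()).round(2),"j",s["joint_pos"].round(2))
E
python3 -c "
from h import *
go(.538,-.142,.2,4.25)"
```

```text
t 0.72 pos [ 0.3519 -0.4518  0.2387] yaw 4.07 F [1.  0.1 0.1] M [ 0.04  0.04 -0.02] w 0.0882 gf 0.0
dp [ 0.2076 -0.2958  0.0387] rot [-0.01 -0.   -0.18] j [-0.95  0.07  1.83  0.    1.24  0.55]
```

Request:
apply_moves(dp=[[0.022, -0.032, 0], [0.045, -0.064, 0], [0.067, -0.096, 0], [0.09, -0.128, 0], [0.112, -0.16, 0]], delta_rot=[[0, 0, 0], [0, 0, 0], [0, 0, 0], [0, 0, 0], [0, 0, 0]], jaw=[1, 1, 1, 1, 1])

```text
t: 1.13
tool_pos: [0.4519, -0.2838, 0.239]
tcp_rot: [0.0, 0.999, 0.037, 0.0]
force: [0.9, -0.5, 0.2]
grip_width: 0.0882
grip_force: 0.0
```

Request:
apply_moves(dp=[[0.024, -0.034, 0.02], [0.048, -0.068, 0.045], [0.072, -0.102, 0.07], [0.095, -0.136, 0.09], [0.095, -0.136, 0.12]], delta_rot=[[0, 0, 0], [0, 0, 0], [0, 0, 0], [0, 0, 0], [0, 0, 0]], jaw=[1, 1, 1, 1, 1])

```text
t: 1.55
tool_pos: [0.5397, -0.1417, 0.1245]
tcp_rot: [0.001, 0.999, 0.038, 0.004]
force: [2.0, -0.7, 0.8]
grip_width: 0.0881
grip_force: 0.0
```

```bash
python3 -c "
from h import *
go(.538,-.142,.004,4.25)
t=cam('top');s=cam('scene')
cv2.imwrite('pics/g.png',np.hstack([cv2.resize(c['img'][y:y+120,x:x+120],None,fx=3.3,fy=3.3) for c,x,y in((t,310,120),(s,215,130))])[:,:,::-1])"
```

```text
t 1.55 pos [ 0.5397 -0.1417  0.1245] yaw 4.4 F [ 2.  -0.7  0.8] M [-0.   -0.07 -0.02] w 0.0881 gf 0.0
dp [-2.800e-03 -1.000e-04  1.204e-01] rot [ 0.11 -0.48  0.15] j [-0.3   0.14  1.98  0.    1.02  1.19]
```

View pics/g.png

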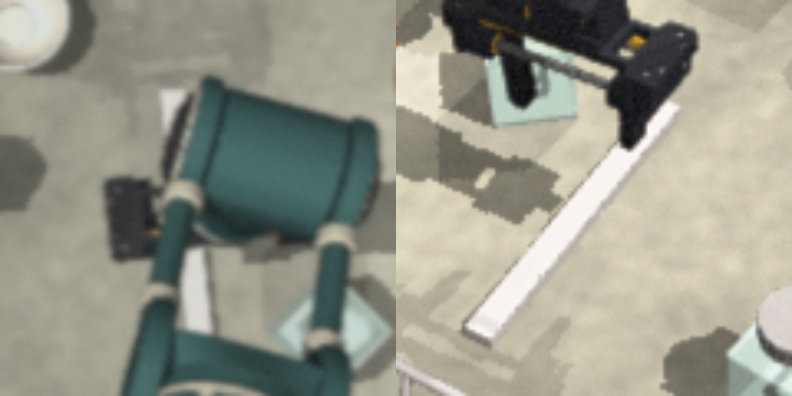

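The gripper straddles the bar, which runs from the upper left to the lower centre of the left panel. I'm descending.

Request:
apply_moves(dp=[[0, 0, 0.03], [0, 0, 0.06], [0, 0, 0.085], [-0.001, 0, 0.105], [-0.001, 0, 0.115]], delta_rot=[[0, 0, 0], [0, 0, 0], [0, 0, 0], [0, 0, 0], [0, 0, 0]], jaw=[1, 1, 1, 1, 1])

```text
t: 2.07
tool_pos: [0.5324, -0.1445, 0.0048]
tcp_rot: [-0.0, 0.999, 0.037, -0.002]
force: [-0.3, 0.1, 0.7]
grip_width: 0.0881
grip_force: 0.0
```

```bash
python3 -c "
from h import *
go(.538,-.142,.003,4.25)"
```

```text
t 2.07 pos [ 0.5324 -0.1445  0.0048] yaw 4.25 F [-0.3  0.1  0.7] M [ 0.05  0.03 -0.03] w 0.0881 gf 0.0
dp [ 0.0058 -0.0021  0.0018] rot [-0.05  0.18  0.  ] j [-0.31  0.29  2.05 -0.    0.8   1.19]
```

Request:
apply_moves(dp=[[0.005, -0.001, 0.001], [0.005, -0.001, 0.001], [0.005, -0.001, 0.001], [0.005, -0.001, 0.001], [0.005, -0.001, 0.001]], delta_rot=[[0, 0, 0], [0, 0, 0], [0, 0, 0], [0, 0, 0], [0, 0, 0]], jaw=[1, 0.6, 0.2, 0.2, 0.2])

```text
t: 2.48
tool_pos: [0.5404, -0.1432, 0.0072]
tcp_rot: [0.001, 0.999, 0.037, 0.001]
force: [-0.4, 0.1, 0.6]
grip_width: 0.0637
grip_force: 0.0
```

Request:
apply_moves(dp=[[0, 0, 0], [0, 0, 0], [0, 0, 0], [0, 0, 0], [0, 0, 0]], delta_rot=[[0, 0, 0], [0, 0, 0], [0, 0, 0], [0, 0, 0], [0, 0, 0]], jaw=[0, 0, 0, 0, 0])

```text
t: 2.9
tool_pos: [0.539, -0.1426, 0.0055]
tcp_rot: [-0.0, 0.999, 0.037, -0.0]
force: [-0.2, -0.4, -0.4]
grip_width: 0.0301
grip_force: 0.0
```

```bash
python3 -c "
from h import *
go(.5012,.05,.03,-4.65)"
```

```text
t 2.9 pos [ 0.539  -0.1426  0.0055] yaw 4.29 F [-0.2 -0.4 -0.4] M [0.03 0.   0.01] w 0.0301 gf 0.0
dp [-0.0232 -0.1949 -0.0245] rot [-0.    0.    8.94] j [-0.3   0.3   2.04 -0.    0.8   1.19]
```

Request:
apply_moves(dp=[[0, 0, 0.003], [0, 0, 0.003], [0, 0, 0.003], [0, 0, 0.003], [0, 0, 0.003]], delta_rot=[[0, 0, 0], [0, 0, 0], [0, 0, 0], [0, 0, 0], [0, 0, 0]], jaw=[0.35, 0.35, 0.3, 0, 0])

```text
t: 3.32
tool_pos: [0.5385, -0.1418, 0.002]
tcp_rot: [-0.001, 0.999, 0.037, -0.001]
force: [-0.6, 4.9, -1.8]
grip_width: 0.0247
grip_force: 30.0
```

Request:
apply_moves(dp=[[0, 0, 0], [0, 0, 0], [0, 0, 0], [0, 0, 0], [0, 0, 0]], delta_rot=[[0, 0, 0], [0, 0, 0], [0, 0, 0], [0, 0, 0], [0, 0, 0]], jaw=[0, 0, 0, 0, 0])

```text
t: 3.73
tool_pos: [0.5385, -0.1427, 0.002]
tcp_rot: [-0.0, 0.999, 0.038, -0.001]
force: [-0.3, 2.1, -4.1]
grip_width: 0.0247
grip_force: 30.0
```

Request:
apply_moves(dp=[[0, 0, -0.005], [0, 0, -0.01], [0, 0, -0.015], [0, 0, -0.02], [0, 0, -0.02]], delta_rot=[[0, 0, 0], [0, 0, 0], [0, 0, 0], [0, 0, 0], [0, 0, 0]], jaw=[0, 0, 0, 0, 0])

```text
t: 4.15
tool_pos: [0.54, -0.1433, 0.0239]
tcp_rot: [0.001, 0.999, 0.037, 0.001]
force: [1.1, 0.5, -8.1]
grip_width: 0.0249
grip_force: 30.0
```

```bash
python3 -c "
from h import *
go(.5012,.05,.025,-4.65)"
```

```text
t 4.15 pos [ 0.54   -0.1433  0.0239] yaw 4.28 F [ 1.1  0.5 -8.1] M [-0.04 -0.01 -0.02] w 0.0249 gf 30.0
dp [-0.0243 -0.1957 -0.0014] rot [ 0.06 -0.13  8.93] j [-0.3   0.27  2.03 -0.    0.83  1.19]
```

Request:
apply_moves(dp=[[-0.001, -0.012, 0], [-0.004, -0.035, 0], [-0.008, -0.06, 0], [-0.012, -0.085, 0], [-0.014, -0.105, 0]], delta_rot=[[0, 0, 1], [0, 0, 2], [0, 0, 4], [0, 0, 6], [0, 0, 7]], jaw=[0, 0, 0, 0, 0])

```text
t: 4.57
tool_pos: [0.5162, -0.0378, 0.0224]
tcp_rot: [-0.0, 1.0, -0.025, -0.0]
force: [-0.5, -0.3, -8.4]
grip_width: 0.0249
grip_force: 30.0
```

```bash
python3 -c "
from h import *
go(.5012,.05,.025,-4.65)"
```

```text
t 4.57 pos [ 0.5162 -0.0378  0.0224] yaw -2.82 F [-0.5 -0.3 -8.4] M [0.03 0.1  0.03] w 0.0249 gf 30.0
dp [-0.0193 -0.0869 -0.0025] rot [-0.02  0.05  1.83] j [-0.12  0.21  2.12  0.    0.81  1.5 ]
```

Request:
apply_moves(dp=[[-0.004, -0.018, 0], [-0.009, -0.04, 0], [-0.014, -0.062, 0], [-0.018, -0.08, 0], [-0.019, -0.087, 0]], delta_rot=[[0, 0, 0.5], [0, 0, 1], [0, 0, 1.5], [0, 0, 1.8], [0, 0, 1.8]], jaw=[0, 0, 0, 0, 0])

```text
t: 4.98
tool_pos: [0.5015, 0.0507, 0.0226]
tcp_rot: [-0.0, 0.999, -0.039, -0.0]
force: [-0.1, -0.1, -8.7]
grip_width: 0.0249
grip_force: 30.0
```

Request:
apply_moves(dp=[[0, 0, 0.005], [0, 0, 0.01], [0, 0, 0.014], [0, 0, 0.017], [0, 0, 0.018]], delta_rot=[[0, 0, 0], [0, 0, 0], [0, 0, 0], [0, 0, 0], [0, 0, 0]], jaw=[0, 0, 0, 0, 0])

```text
t: 5.4
tool_pos: [0.5018, 0.0478, 0.0035]
tcp_rot: [0.0, 0.999, -0.04, -0.001]
force: [-0.6, -0.0, -8.9]
grip_width: 0.0245
grip_force: 30.0
```

```bash
python3 -c "
from h import *
go(.5012,.0683,.0025,-4.65)
s=cam('scene');t=cam('top')
cv2.imwrite('pics/p.png',np.hstack([cv2.resize(c['img'][y:y+110,x:x+110],None,fx=3.6,fy=3.6,interpolation=2) for c,x,y in((s,280,190),(t,255,130))])[:,:,::-1])"
```

```text
t 5.4 pos [0.5018 0.0478 0.0035] yaw -4.58 F [-0.6 -0.  -8.9] M [0.06 0.   0.04] w 0.0245 gf 30.0
dp [-0.0022 -0.0204  0.001 ] rot [0.02 0.09 0.07] j [ 0.05  0.22  2.15 -0.    0.77  1.7 ]
```

View pics/p.png

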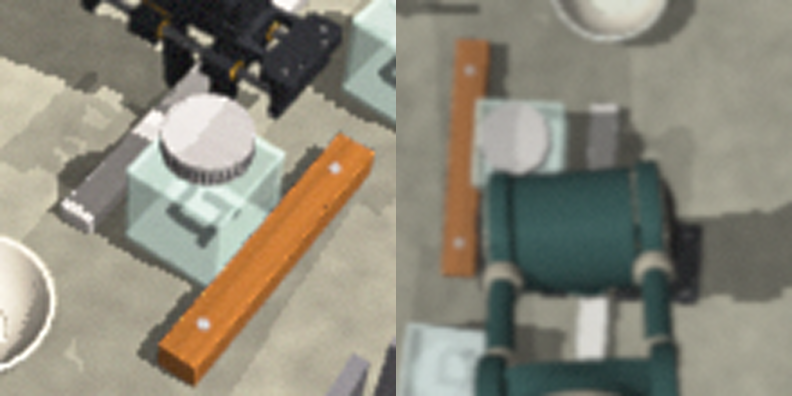

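The bar lies about 20 mm from the jar's free side and parallel to it (left panel, bar end at (80,215)). I'm lowering it and closing the gap.

Request:
apply_moves(dp=[[0, -0.003, 0.001], [0, -0.007, 0.001], [-0.001, -0.011, 0.001], [-0.001, -0.014, 0.001], [-0.001, -0.016, 0.001]], delta_rot=[[0, 0, 0], [0, 0, 0], [0, 0, 0], [0, 0, 0], [0, 0, 0]], jaw=[0, 0, 0, 0, 0])

```text
t: 5.92
tool_pos: [0.5027, 0.0654, 0.0037]
tcp_rot: [-0.0, 0.999, -0.039, 0.0]
force: [-0.6, -0.1, -8.4]
grip_width: 0.0247
grip_force: 30.0
```

Request:
apply_moves(dp=[[0, -0.0005, 0], [0, -0.001, 0], [0, -0.0015, 0], [0, -0.002, 0], [0, -0.0025, 0]], delta_rot=[[0, 0, 0], [0, 0, 0], [0, 0, 0], [0, 0, 0], [0, 0, 0]], jaw=[0, 0, 0, 0, 0])

```text
t: 6.33
tool_pos: [0.5028, 0.0672, 0.0035]
tcp_rot: [0.0, 0.999, -0.039, -0.0]
force: [0.1, -0.3, -8.9]
grip_width: 0.0248
grip_force: 30.0
```

```bash
python3 -c "
from h import *
go(.5012,.0683,.002,-4.65)"
```

```text
t 6.33 pos [0.5028 0.0672 0.0035] yaw -4.51 F [ 0.1 -0.3 -8.9] M [-0.01  0.04  0.02] w 0.0248 gf 30.0
dp [-0.0017 -0.0009  0.0015] rot [0.   0.   0.14] j [ 0.08  0.22  2.15 -0.    0.77  1.73]
```

Request:
apply_moves(dp=[[0, -0.0005, 0.001], [0, -0.001, 0.001], [0, -0.0015, 0.001], [0, -0.002, 0.001], [0, -0.002, 0.001]], delta_rot=[[0, 0, 0], [0, 0, 0], [0, 0, 0], [0, 0, 0], [0, 0, 0]], jaw=[0, 0, 0, 0, 0])

```text
t: 6.75
tool_pos: [0.5028, 0.0691, 0.0024]
tcp_rot: [0.0, 0.999, -0.039, -0.0]
force: [0.7, -0.2, -9.2]
grip_width: 0.0245
grip_force: 30.0
```

```bash
python3 -c "
from h import *
go(.5012,.0683,.002,-4.65)
s=cam('scene')
cv2.imwrite('pics/q.png',cv2.resize(s['img'][200:280,285:385],None,fx=7,fy=7,interpolation=2)[:,:,::-1])"
```

```text
t 6.75 pos [0.5028 0.0691 0.0024] yaw -4.51 F [ 0.7 -0.2 -9.2] M [-0.16 -0.   -0.04] w 0.0245 gf 30.0
dp [-0.0015  0.0009  0.0004] rot [0.02 0.02 0.14] j [ 0.09  0.23  2.15 -0.    0.77  1.74]
```

View pics/q.png

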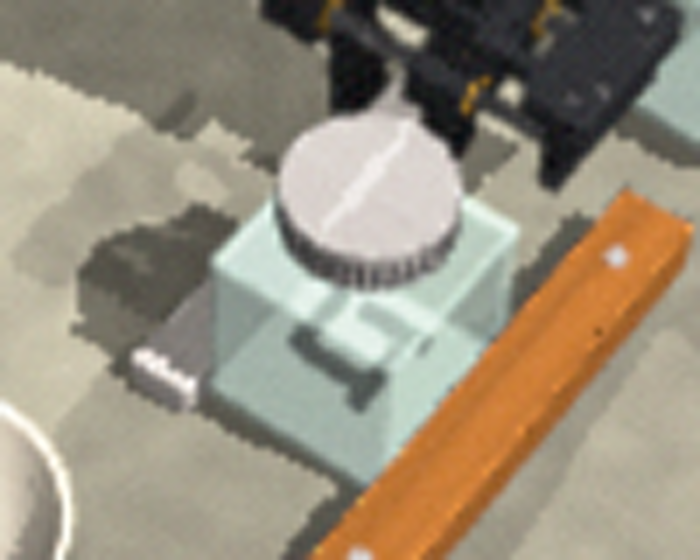

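The bar's far end is at (165,385), just short of the jar's lower corner at (217,390), so a gap of a few mm remains.

Request:
apply_moves(dp=[[0, -0.0005, 0], [0, -0.001, 0], [0, -0.0015, 0], [0, -0.002, 0], [0, -0.002, 0]], delta_rot=[[0, 0, 0], [0, 0, 0], [0, 0, 0], [0, 0, 0], [0, 0, 0]], jaw=[0, 0, 0, 0, 0])

```text
t: 7.22
tool_pos: [0.5026, 0.0703, 0.0023]
tcp_rot: [0.001, 0.999, -0.04, -0.001]
force: [-1.1, -6.3, -8.3]
grip_width: 0.0247
grip_force: 30.1
```

```bash
python3 -c "
from h import *
go(.5012,.0683,.002,-4.65)"
```

```text
t 7.22 pos [0.5026 0.0703 0.0023] yaw -4.53 F [-1.1 -6.3 -8.3] M [-1.07  0.15 -0.45] w 0.0247 gf 30.1
dp [-0.0013  0.0021  0.0003] rot [0.09 0.06 0.12] j [ 0.09  0.23  2.15 -0.    0.77  1.74]
```

Request:
apply_moves(dp=[[0, -0.0002, 0.0005], [0, -0.0005, 0.0007], [0, -0.0005, 0.0007], [0, -0.0005, 0.0007], [0, -0.0005, 0.0007]], delta_rot=[[0, 0, -0.1], [0, 0, -0.2], [0, 0, -0.3], [0, 0, -0.3], [0, 0, -0.3]], jaw=[0, 0, 0, 0, 0])

```text
t: 7.63
tool_pos: [0.5027, 0.0703, 0.0022]
tcp_rot: [0.001, 0.999, -0.037, -0.001]
force: [-3.8, -9.6, -3.0]
grip_width: 0.0248
grip_force: 30.3
```

```bash
python3 -c "
from h import *
go(.5012,.0683,.002,-4.65)"
```

```text
t 7.63 pos [0.5027 0.0703 0.0022] yaw -4.26 F [-3.8 -9.6 -3. ] M [-1.34  0.44 -0.56] w 0.0248 gf 30.3
dp [-0.0013  0.0021  0.0002] rot [0.11 0.07 0.39] j [ 0.09  0.23  2.15 -0.    0.77  1.74]
```

Request:
apply_moves(dp=[[0, 0, 0], [0, 0, 0], [0, 0, 0], [0, 0, 0], [0, 0, 0]], delta_rot=[[0, 0, -0.1], [0, 0, -0.3], [0, 0, -0.5], [0, 0, -0.5], [0, 0, -0.5]], jaw=[0, 0, 0, 0, 0])

```text
t: 8.05
tool_pos: [0.5027, 0.0703, 0.0022]
tcp_rot: [0.001, 0.999, -0.033, -0.001]
force: [-3.9, -8.6, -2.0]
grip_width: 0.0242
grip_force: 30.5
```

```bash
python3 -c "
from h import *
go(.5012,.0683,.002,-4.65)"
```

```text
t 8.05 pos [0.5027 0.0703 0.0022] yaw -3.8 F [-3.9 -8.6 -2. ] M [-1.42  0.55 -0.78] w 0.0242 gf 30.5
dp [-0.0013  0.0021  0.0002] rot [0.1  0.07 0.85] j [ 0.09  0.23  2.15 -0.    0.77  1.73]
```

The contact moment is now spread along the jar's face, so the bar is flush. I'm releasing it.

Request:
apply_moves(dp=[[0, 0, 0], [0, 0, 0], [0, 0, 0], [0, 0, 0], [0, 0, 0]], delta_rot=[[0, 0, 0], [0, 0, 0], [0, 0, 0], [0, 0, 0], [0, 0, 0]], jaw=[0.35, 0.5, 0.6, 0.6, 0.6])

```text
t: 8.47
tool_pos: [0.5043, 0.0722, 0.0026]
tcp_rot: [-0.0, 0.999, -0.032, 0.001]
force: [0.0, -0.2, 0.7]
grip_width: 0.0525
grip_force: 0.0
```

Request:
apply_moves(dp=[[0, 0, -0.01], [0, 0, -0.04], [0, 0, -0.08], [0, 0, -0.12], [0, 0, -0.16]], delta_rot=[[0, 0, 0], [0, 0, 0], [0, 0, 0], [0, 0, 0], [0, 0, 0]], jaw=[0.6, 0.6, 0.7, 1, 1])

```text
t: 8.88
tool_pos: [0.5026, 0.0719, 0.164]
tcp_rot: [-0.0, 0.999, -0.032, -0.0]
force: [1.1, 1.0, -1.0]
grip_width: 0.0709
grip_force: 0.0
```

Request:
apply_moves(dp=[[-0.02, 0, 0], [-0.05, 0, 0], [-0.08, 0, 0], [-0.08, 0, 0], [-0.08, 0, 0]], delta_rot=[[0, 0, 0], [0, 0, 0], [0, 0, 0], [0, 0, 0], [0, 0, 0]], jaw=[1, 1, 1, 1, 1])

```text
t: 9.3
tool_pos: [0.4223, 0.0772, 0.1624]
tcp_rot: [-0.0, 0.999, -0.032, 0.001]
force: [-0.0, 0.2, -0.2]
grip_width: 0.0884
grip_force: 0.0
```

```bash
python3 -c "
from h import *
go(.605,.1105,.19,-45)
s=cam('scene');t=cam('top')
cv2.imwrite('pics/r.png',np.hstack([cv2.resize(c['img'][y:y+110,x:x+110],None,fx=3.6,fy=3.6,interpolation=2) for c,x,y in((s,280,190),(t,255,130))])[:,:,::-1])"
```

```text
t 9.3 pos [0.4223 0.0772 0.1624] yaw -3.66 F [-0.   0.2 -0.2] M [0.08 0.03 0.  ] w 0.0884 gf 0.0
dp [ 0.1802 -0.0449 -0.0273] rot [-4.000e-02 -6.000e-02  4.134e+01] j [ 0.12 -0.15  2.19  0.    1.1   1.76]
```

View pics/r.png

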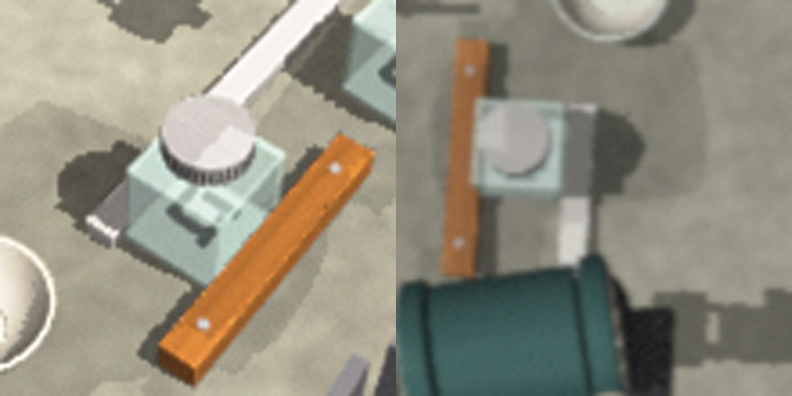

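The bar lies flush and parallel along the jar's free side: in the right panel its edge at x≈565 meets the jar edge, and its slope matches the batten's. Next is the cap.

Request:
apply_moves(dp=[[0.03, -0.008, 0], [0.07, -0.018, 0], [0.11, -0.028, 0], [0.15, -0.039, 0], [0.18, -0.047, 0]], delta_rot=[[0, 0, 0], [0, 0, 0], [0, 0, 0], [0, 0, 0], [0, 0, 0]], jaw=[1, 1, 1, 1, 1])

```text
t: 9.82
tool_pos: [0.6105, 0.1127, 0.1616]
tcp_rot: [-0.0, 0.999, -0.033, 0.001]
force: [0.1, 0.2, 0.1]
grip_width: 0.0878
grip_force: 0.0
```

Request:
apply_moves(dp=[[0, 0, 0], [0, 0, 0], [0, 0, 0.01], [0, 0, 0.02], [0, 0, 0.03]], delta_rot=[[0, 0, 0], [0, 0, 0], [0, 0, 0], [0, 0, 0], [0, 0, 0]], jaw=[1, 1, 1, 1, 1])

```text
t: 10.23
tool_pos: [0.6047, 0.1119, 0.1305]
tcp_rot: [0.0, 0.999, -0.032, -0.001]
force: [-0.4, 1.2, 0.3]
grip_width: 0.0882
grip_force: 0.0
```

```bash
python3 -c "
from h import *
go(.605,.1126,.087,-4)
s=cam('scene');t=cam('top')
cv2.imwrite('pics/s.png',cv2.resize(s['img'][170:270,280:380],None,fx=5,fy=5,interpolation=2)[:,:,::-1])"
```

```text
t 10.23 pos [0.6047 0.1119 0.1305] yaw -3.72 F [-0.4  1.2  0.3] M [ 0.01  0.03 -0.  ] w 0.0882 gf 0.0
dp [ 0.0003 -0.0007  0.0435] rot [0.01 0.06 0.28] j [0.14 0.24 1.84 0.   1.06 1.78]
```

View pics/s.png

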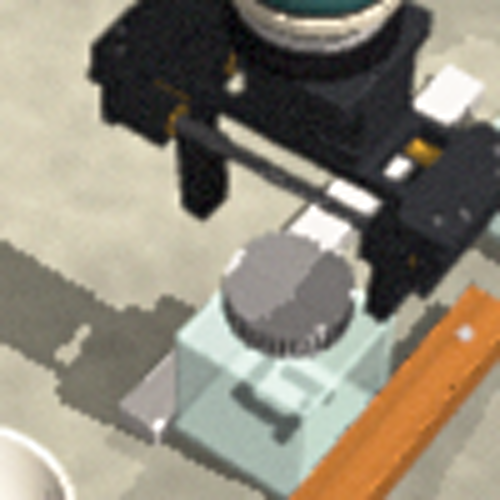

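The open fingers straddle the cap: tips at (205,215) and (385,315), cap centre at (290,285). I'm descending.

Request:
apply_moves(dp=[[0, 0, 0.01], [0, 0, 0.02], [0, -0.0005, 0.03], [0, -0.0005, 0.039], [0, -0.0005, 0.043]], delta_rot=[[0, 0, 0], [0, 0, 0], [0, 0, 0], [0, 0, 0], [0, 0, 0]], jaw=[1, 1, 1, 1, 1])

```text
t: 10.75
tool_pos: [0.6048, 0.1126, 0.0867]
tcp_rot: [0.0, 0.999, -0.032, -0.001]
force: [-0.1, 0.1, -1.3]
grip_width: 0.0883
grip_force: 0.0
```

Request:
apply_moves(dp=[[0, 0, 0], [0, 0, 0], [0, 0, 0], [0, 0, 0], [0, 0, 0]], delta_rot=[[0, 0, 0], [0, 0, 0], [0, 0, 0], [0, 0, 0], [0, 0, 0]], jaw=[0.9, 0.85, 0.8, 0.75, 0.72])

```text
t: 11.17
tool_pos: [0.6066, 0.1123, 0.0895]
tcp_rot: [0.0, 0.999, -0.032, 0.001]
force: [0.2, -3.3, 0.4]
grip_width: 0.0642
grip_force: 1.5
```

Request:
apply_moves(dp=[[0, 0, 0], [0, 0, 0], [0, 0, 0], [0, 0, 0], [0, 0, 0]], delta_rot=[[0, 0, 0], [0, 0, 0], [0, 0, 0], [0, 0, 0], [0, 0, 0]], jaw=[0.7, 0.68, 0.65, 0.6, 0.6])

```text
t: 11.58
tool_pos: [0.6066, 0.1121, 0.0895]
tcp_rot: [0.0, 0.999, -0.032, 0.001]
force: [0.9, -5.3, 4.2]
grip_width: 0.0619
grip_force: 30.0
```

```bash
python3 -c "
from h import *
go(.605,.1126,.087,-4)"
```

```text
t 11.58 pos [0.6066 0.1121 0.0895] yaw -3.7 F [ 0.9 -5.3  4.2] M [-0.89  0.02  0.09] w 0.0619 gf 30.0
dp [-0.0016 -0.0004  0.0025] rot [ 0.05 -0.07  0.3 ] j [ 0.14  0.29  1.87 -0.    0.99  1.78]
```

Request:
apply_moves(dp=[[0, 0.0004, 0], [0, 0.0008, 0], [0, 0.0008, 0], [0, 0.0008, 0], [0, 0.0008, 0]], delta_rot=[[0, 0, 0], [0, 0, 0], [0, 0, 0], [0, 0, 0], [0, 0, 0]], jaw=[0.6, 0.6, 0.6, 0.6, 0.6])

```text
t: 12.0
tool_pos: [0.6065, 0.1119, 0.0894]
tcp_rot: [-0.0, 0.999, -0.032, 0.001]
force: [0.4, -3.9, 4.6]
grip_width: 0.0621
grip_force: 30.0
```

```bash
python3 -c "
from h import *
go(.605,.1126,.087,-4)"
```

```text
t 12.0 pos [0.6065 0.1119 0.0894] yaw -3.71 F [ 0.4 -3.9  4.6] M [-0.61 -0.04  0.08] w 0.0621 gf 30.0
dp [-0.0016 -0.0006  0.0024] rot [-0.01 -0.07  0.29] j [ 0.14  0.29  1.87 -0.    0.99  1.78]
```

Request:
apply_moves(dp=[[0, 0.0005, 0], [0, 0.001, 0], [0, 0.0015, 0], [0, 0.0015, 0], [0, 0.0015, 0]], delta_rot=[[0, 0, 0], [0, 0, 0], [0, 0, 0], [0, 0, 0], [0, 0, 0]], jaw=[0.6, 0.6, 0.6, 0.6, 0.6])

```text
t: 12.42
tool_pos: [0.6066, 0.1118, 0.0894]
tcp_rot: [-0.001, 0.999, -0.032, 0.001]
force: [0.5, 2.8, 5.6]
grip_width: 0.062
grip_force: 30.0
```

```bash
python3 -c "
from h import *
go(.605,.1126,.087,-4)"
```

```text
t 12.42 pos [0.6066 0.1118 0.0894] yaw -3.72 F [0.5 2.8 5.6] M [ 0.19 -0.13  0.06] w 0.062 gf 30.0
dp [-0.0016 -0.0007  0.0024] rot [-0.13 -0.09  0.28] j [0.14 0.29 1.87 0.   0.98 1.78]
```

Request:
apply_moves(dp=[[0, -0.0006, 0], [0, -0.0006, 0], [0, -0.0006, 0], [0, -0.0006, 0], [0, -0.0006, 0]], delta_rot=[[0, 0, 0], [0, 0, 0], [0, 0, 0], [0, 0, 0], [0, 0, 0]], jaw=[0.8, 0.9, 1, 1, 1])

```text
t: 12.83
tool_pos: [0.6052, 0.111, 0.088]
tcp_rot: [0.0, 0.999, -0.032, -0.001]
force: [0.1, 0.0, -0.3]
grip_width: 0.0879
grip_force: 0.0
```

Request:
apply_moves(dp=[[0, 0, 0], [0, 0, 0], [0, 0, 0], [0, 0, 0], [0, 0, 0]], delta_rot=[[0, 0, -6], [0, 0, -12], [0, 0, -18], [0, 0, -24], [0, 0, -30]], jaw=[1, 1, 1, 1, 1])

```text
t: 13.25
tool_pos: [0.6056, 0.1109, 0.0884]
tcp_rot: [-0.0, 0.973, 0.23, -0.0]
force: [0.4, 0.2, -0.8]
grip_width: 0.088
grip_force: 0.0
```

Request:
apply_moves(dp=[[0, 0, 0], [0, 0, 0], [0, 0, 0], [0, 0, 0], [0, 0, 0]], delta_rot=[[0, 0, -6], [0, 0, -12], [0, 0, -18], [0, 0, -24], [0, 0, -30]], jaw=[1, 1, 1, 1, 1])

```text
t: 13.67
tool_pos: [0.6056, 0.1109, 0.0885]
tcp_rot: [-0.0, 0.881, 0.474, -0.0]
force: [0.5, 0.5, 0.8]
grip_width: 0.0884
grip_force: 0.0
```

Request:
apply_moves(dp=[[0, 0, 0], [0, 0, 0], [0, 0, 0], [0, 0, 0], [0, 0, 0]], delta_rot=[[0, 0, -6], [0, 0, -12], [0, 0, -18], [0, 0, -24], [0, 0, -30]], jaw=[1, 1, 1, 1, 1])

```text
t: 14.08
tool_pos: [0.6056, 0.1109, 0.0884]
tcp_rot: [-0.0, 0.728, 0.686, -0.0]
force: [-1.1, 0.2, 0.4]
grip_width: 0.0881
grip_force: 0.0
```

Request:
apply_moves(dp=[[0, 0, 0], [0, 0, 0], [0, 0, 0], [0, 0, 0], [0, 0, 0]], delta_rot=[[0, 0, 0], [0, 0, 0], [0, 0, 0], [0, 0, 0], [0, 0, 0]], jaw=[0.95, 0.9, 0.85, 0.8, 0.76])

```text
t: 14.5
tool_pos: [0.6059, 0.111, 0.0888]
tcp_rot: [-0.0, 0.73, 0.683, -0.0]
force: [0.3, -0.1, -0.2]
grip_width: 0.0673
grip_force: 0.0
```

```bash
python3 -c "
from h import *
go(.605,.1118,.087,86)"
```

```text
t 14.5 pos [0.6059 0.111  0.0888] yaw 86.22 F [ 0.3 -0.1 -0.2] M [-0.01 -0.06  0.02] w 0.0673 gf 0.0
dp [ 0.0008 -0.0009  0.0018] rot [-0.01 -0.    0.22] j [0.14 0.29 1.87 0.   0.99 0.21]
```

Request:
apply_moves(dp=[[0.0005, 0, 0], [0.0005, 0, 0], [0.0005, 0, 0], [0.0005, 0, 0], [0.0005, 0, 0]], delta_rot=[[0, 0, 0], [0, 0, 0], [0, 0, 0], [0, 0, 0], [0, 0, 0]], jaw=[0.74, 0.73, 0.72, 0.71, 0.7])

```text
t: 14.92
tool_pos: [0.6061, 0.1115, 0.0888]
tcp_rot: [0.0, 0.73, 0.684, 0.0]
force: [1.0, 0.3, 0.2]
grip_width: 0.0617
grip_force: 0.2
```

Request:
apply_moves(dp=[[0, 0, 0], [0, 0, 0], [0, 0, 0], [0, 0, 0], [0, 0, 0]], delta_rot=[[0, 0, 0], [0, 0, 0], [0, 0, 0], [0, 0, 0], [0, 0, 0]], jaw=[0.68, 0.65, 0.6, 0.6, 0.6])

```text
t: 15.33
tool_pos: [0.6064, 0.1115, 0.089]
tcp_rot: [0.0, 0.73, 0.684, 0.0]
force: [2.7, 0.1, -1.2]
grip_width: 0.0601
grip_force: 30.1
```

```bash
python3 -c "
from h import *
go(.605,.1118,.087,86)"
```

```text
t 15.33 pos [0.6064 0.1115 0.089 ] yaw 86.28 F [ 2.7  0.1 -1.2] M [-0.05 -0.47 -0.1 ] w 0.0601 gf 30.1
dp [ 0.0002 -0.0014  0.002 ] rot [ 0.05 -0.01  0.28] j [0.14 0.29 1.87 0.   0.98 0.21]
```

Request:
apply_moves(dp=[[0, 0.0006, 0], [0, 0.0006, 0], [0, 0.0006, 0], [0, 0.0006, -0.0002], [0, 0.0006, -0.0003]], delta_rot=[[0, 0, 0], [0, 0, -3], [0, 0, -6], [0, 0, -10], [0, 0, -14]], jaw=[0.5, 0.5, 0.5, 0.5, 0.5])

```text
t: 15.75
tool_pos: [0.6063, 0.1114, 0.0894]
tcp_rot: [-0.0, 0.64, 0.769, -0.0]
force: [0.7, -0.9, 1.8]
grip_width: 0.0601
grip_force: 30.1
```

```bash
python3 -c "
from h import *
go(.605,.1118,.087,86)"
```

```text
t 15.75 pos [0.6063 0.1114 0.0894] yaw 100.47 F [ 0.7 -0.9  1.8] M [-0.04 -0.18 -0.15] w 0.0601 gf 30.1
dp [ 0.0007 -0.0012  0.0024] rot [-0.03  0.   14.47] j [ 0.14  0.29  1.87 -0.    0.99 -0.04]
```

Request:
apply_moves(dp=[[0, 0, -0.0001], [0, 0, -0.0002], [0, 0, -0.0003], [0, 0, -0.0004], [0, 0, -0.0004]], delta_rot=[[0, 0, -4], [0, 0, -8], [0, 0, -12], [0, 0, -16], [0, 0, -20]], jaw=[0.5, 0.5, 0.5, 0.5, 0.5])

```text
t: 16.17
tool_pos: [0.6066, 0.1113, 0.0901]
tcp_rot: [0.0, 0.496, 0.868, -0.0]
force: [0.2, -0.3, 3.7]
grip_width: 0.0603
grip_force: 30.0
```

```bash
python3 -c "
from h import *
go(.605,.1118,.087,161)
s=cam('scene');t=cam('top')
cv2.imwrite('pics/mid.png',cv2.resize(s['img'][170:270,280:380],None,fx=5,fy=5,interpolation=2)[:,:,::-1])"
```

```text
t 16.17 pos [0.6066 0.1113 0.0901] yaw 120.49 F [ 0.2 -0.3  3.7] M [-0.07 -0.22 -0.03] w 0.0603 gf 30.0
dp [ 0.0013 -0.0011  0.0031] rot [-1.000e-02  1.000e-02 -4.051e+01] j [ 0.14  0.29  1.87 -0.    0.99 -0.39]
```

The torque has dropped and the cap is pushing up, so it is unscrewing.

Request:
apply_moves(dp=[[0, 0, -0.0003], [0, 0, -0.0006], [0, 0, -0.0008], [0, 0, -0.001], [0, 0, -0.001]], delta_rot=[[0, 0, -4], [0, 0, -8], [0, 0, -12], [0, 0, -16], [0, 0, -20]], jaw=[0.5, 0.5, 0.5, 0.5, 0.5])

```text
t: 16.68
tool_pos: [0.6066, 0.1115, 0.0907]
tcp_rot: [0.0, 0.339, 0.941, 0.0]
force: [1.3, -0.9, 1.7]
grip_width: 0.0605
grip_force: 30.1
```

Request:
apply_moves(dp=[[0, 0, -0.0003], [0, 0, -0.0005], [0, 0, -0.0005], [0, 0, -0.0005], [0, 0, -0.0005]], delta_rot=[[0, 0, -4], [0, 0, -8], [0, 0, -12], [0, 0, -16], [0, 0, -20]], jaw=[0.5, 0.5, 0.5, 0.5, 0.5])

```text
t: 17.1
tool_pos: [0.6066, 0.1115, 0.091]
tcp_rot: [0.0, 0.171, 0.985, 0.0]
force: [1.1, 0.2, -0.3]
grip_width: 0.06
grip_force: 30.1
```

```bash
python3 -c "
from h import *
go(.605,.1118,.087,161)"
```

```text
t 17.1 pos [0.6066 0.1115 0.091 ] yaw 160.36 F [ 1.1  0.2 -0.3] M [ 0.05 -0.36 -0.02] w 0.06 gf 30.1
dp [ 0.0016 -0.0003  0.004 ] rot [ 0.01  0.01 -0.64] j [ 0.14  0.28  1.87  0.    0.99 -1.09]
```

Request:
apply_moves(dp=[[0, 0, -0.0005], [0, 0, -0.001], [0, 0, -0.002], [0, 0, -0.003], [0, 0, -0.003]], delta_rot=[[0, 0, 0], [0, 0, 0], [0, 0, 0], [0, 0, 0], [0, 0, 0]], jaw=[0.5, 0.5, 0.5, 0.5, 0.5])

```text
t: 17.52
tool_pos: [0.6065, 0.1115, 0.0941]
tcp_rot: [-0.0, 0.172, 0.985, 0.0]
force: [1.3, 1.2, -1.0]
grip_width: 0.0606
grip_force: 30.1
```

```bash
python3 -c "
from h import *
go(.6066,.1115,.125,160.4)"
```

```text
t 17.52 pos [0.6065 0.1115 0.0941] yaw 160.23 F [ 1.3  1.2 -1. ] M [ 0.12 -0.37  0.03] w 0.0606 gf 30.1
dp [-0.0001  0.     -0.0309] rot [ 0.   -0.01 -0.17] j [ 0.14  0.28  1.87  0.    1.   -1.08]
```

Request:
apply_moves(dp=[[0, 0, -0.003], [0, 0, -0.006], [0, 0, -0.009], [0, 0, -0.012], [0, 0, -0.014]], delta_rot=[[0, 0, 0], [0, 0, 0], [0, 0, 0], [0, 0, 0], [0, 0, 0]], jaw=[0.5, 0.5, 0.5, 0.5, 0.5])

```text
t: 17.93
tool_pos: [0.6066, 0.1114, 0.1087]
tcp_rot: [0.0, 0.171, 0.985, -0.0]
force: [0.4, 0.6, -1.0]
grip_width: 0.0602
grip_force: 30.1
```

Request:
apply_moves(dp=[[0, 0, -0.004], [0, 0, -0.008], [0, 0, -0.012], [0, 0, -0.015], [0, 0, -0.017]], delta_rot=[[0, 0, 0], [0, 0, 0], [0, 0, 0], [0, 0, 0], [0, 0, 0]], jaw=[0.5, 0.5, 0.5, 0.5, 0.5])

```text
t: 18.35
tool_pos: [0.6068, 0.1115, 0.1257]
tcp_rot: [0.0, 0.171, 0.985, 0.0]
force: [-1.0, -0.2, -0.3]
grip_width: 0.0604
grip_force: 30.1
```

Request:
apply_moves(dp=[[0, 0, 0], [0, 0, 0], [0, 0, 0], [0, 0, 0], [0, 0, 0]], delta_rot=[[0, 0, 0], [0, 0, 0], [0, 0, 0], [0, 0, 0], [0, 0, 0]], jaw=[0.5, 0.5, 0.5, 0.5, 0.5])

```text
t: 18.77
tool_pos: [0.6063, 0.1114, 0.1247]
tcp_rot: [-0.0, 0.171, 0.985, -0.0]
force: [0.4, 0.5, -0.2]
grip_width: 0.0606
grip_force: 30.1
```

```bash
python3 -c "
from h import *
go(.6066,.1115,.125,160.4)
s=cam('scene');t=cam('top')
cv2.imwrite('pics/fin.png',np.hstack([cv2.resize(c['img'][y:y+110,x:x+110],None,fx=3.6,fy=3.6,interpolation=2) for c,x,y in((s,280,180),(t,255,130))])[:,:,::-1])"
```

```text
t 18.77 pos [0.6063 0.1114 0.1247] yaw 160.29 F [ 0.4  0.5 -0.2] M [ 0.05 -0.21  0.03] w 0.0606 gf 30.1
dp [-0.0002  0.0002 -0.0003] rot [-0.01 -0.03 -0.11] j [ 0.14  0.25  1.84  0.    1.05 -1.09]
```

View pics/fin.png

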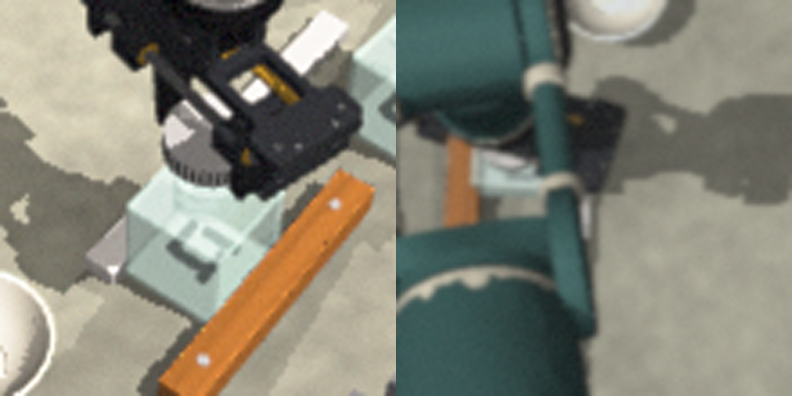

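The cap is held level over the neck (cap at (200,150), jar shoulder at (200,200)). The jar and the bar have not moved, so I'm handing in the job.

```bash
python3 -c "
from workcell import arm
print(arm.sign_off())"
```

```text
the job is handed in; nothing more can be done
None
```

The straightedge lies flush along the jar's free side, and the cap was unscrewed about 74° and is held level roughly 2 cm above the mouth; I handed the job in at about 19 s (no verdict was returned).

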